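# Clamp a housing in a ratchet vise

## Task

Stand the open-topped aluminium housing in the ratchet vise, between the moving jaw and the stop block, its long side along the jaws. Then hold the lever by its upright grip and pump it in full strokes until it pushes back with 12 N or a little more at the end of a stroke, and not one tooth further: the housing is thin-walled and must not be crushed. Leave the lever back at its start side and the other things on the bench where they are.

Things in the scene. Friction and masses are not known exactly. Their poses are not given: they have to be found in the camera images.
- vise: Grey ratchet vise bolted to the bench, base plate 120 (x) x 350 (y) x 20 mm high. Origin at bench level, on its middle line; +y is the clamping direction. The plate's top, 20 mm up, is the bed for the workpiece. Along y: pinned wheel (axis at y = -110 mm) with the lever above it, a cover 54 mm high (to y = 14 mm), the jaw, the stop block. All but the lever's grip is under 75 mm high.
- jaw: Moving steel jaw, 90 (x) x 20 (y) x 45 mm high; origin under its centre on the bed, axes as the vise's. Clamping face 10 mm to +y of the origin. It stays still for the first 0 to 6 teeth (hidden slack in the drive), then goes about 7.7 mm to +y per tooth until the workpiece is pinched.
- stop: Steel stop block, 90 (x) x 25 (y) x 45 mm high, bolted on the bed at +y of the jaw; its place varies. Origin under its centre on the bed, axes as the vise's. Clamping face 12.5 mm to -y of the origin. The opening between jaw and stop is 53 to 66 mm at the start.
- housing: The workpiece: loose open-topped aluminium box, 56 (x) x 44 (y) x 50 mm high, walls 6 mm, about 0.3 kg; origin under its centre, z up. Goes in with its y along the vise's y (either way round), in the middle of the jaws' width, so that the 44 mm are clamped and its end faces at x = +-28 mm stay free for the fingers.
- lever_grip (a point): Point on the axis of the lever's upright black round grip (22 mm across, from 65 to 125 mm above the bench), 110 mm above the bench, 110 mm from the lever's pivot. The grip can be taken from above with any yaw.
- lever_pivot (a point): Point on the lever's vertical pivot axis, 110 mm above the bench.
- lever (a joint): Lever angle, rad: about 0 at the start side, end stop 0.50; grows counter-clockwise from above; stays where left. A stroke from below 0.03 to 0.42-0.48 and back turns the wheel one tooth; it cannot turn back. Push-back at the grip at the end of a stroke: under 2 N before pinching, then 4 to 5 N more per tooth; clamping force is about 5 times the push-back.
- bush: Bystander: loose thick steel ring, 54 mm across, 45 mm high; origin under its centre.
- oil_bottle: Bystander: loose white bottle, 50 mm across, 130 mm high; origin under its centre.
- screwdriver: Bystander: loose screwdriver lying on the bench; origin under its middle.
Things that resemble listed ones, but are neither listed nor needed, are in the scene too. What is shaped like the housing but purple or red is not meant.

How it is judged:
By the outcome, as a careful person would: the job done as asked, in the order asked, and still so for the second after the job is handed in, with the robot touching nothing.
It also fails if it takes over 72 s, if anything falls off the work surface, if the arm or the gripper's body presses on something with over 40 N, if the wrist force passes 120 N, or if a joint passes its speed limit or range.

## Robot

A 7-joint arm with a two-finger parallel gripper is mounted at the origin on the work surface. World frame = base frame: x ahead of the robot, y to its left, z up, the work surface at z = 0. Lengths are in m, angles in rad, forces in N, time in s.
With the tool pointing down it reaches from about 0.425 to 0.925 m from the base axis. Payload 6.8 kg.
Tool frame: the origin (TCP) lies at the very end of the fingers, on their centre line; the grasp point (between the pads) lies 19 mm behind it (robot.hold_point_z is the distance from the TCP to the grasp point, in m); z points along the fingers, y is the line along which they close (so a half turn about z gives the same grasp; the last joint's range is limited). The gripper opens to 85 mm and grips with 20 to 120 N. Pads are 22 mm wide; open, the fingers measure 114 mm over their backs; the gripper's body (76 mm by 85 mm) begins 54 mm behind the grasp point. The pads swing forward as they close: fully open they stand 13 mm farther back than shut.
Start: joints at [1.133, 0.477, 0.022, 1.555, -0.011, 1.109, -0.083], TCP at [0.219, -0.639, 0.231] pointing down, gripper open.
Joint ranges: [-2.96, 2.96], [-0.34, 2.1], [-1.41, 1.46], [0.24, 2.44], [-1.37, 4.51], [0.17, 1.92], [-2.96, 2.96]. Speed limits (rad/s): [2.39, 2.39, 3.14, 3.14, 3.14, 3.14, 3.14].

## Interface

Orientations are given as a unit quaternion [w, x, y, z].
In Python, from plant import monitor, viewer, ticket, robot gives the robot as it stands.
- The arm moves only by the tool jog_arm, never from a script. Its argument "commands" is a list of rows, each an object with "xyz": the shift along the world's x, y, z in m, a list of three; "turn": the turn about the world's z in rad. A call has 1 to 12 rows; each row is the pose to reach, as a shift and turn from the pose commanded when the call began; what a row does not reach only later rows make up. A row lasts 1/10 s, in which the tool goes at most 50 mm and 8.59 degrees, less where a joint would pass 70% of its speed; a pose out of reach is approached as far as the arm can. A call with a gripper value outside its range is refused whole. "hand" is the opening, from 0 (shut) to 1 (fully open), set as the call begins (left out, the last holds). The fingers move at their own pace and stop on an object; the grip force is fixed at half the most. Time passes only in rows, so rows that repeat a pose let the fingers close. It gives the time, the measured TCP pose, the force, the opening and the grip force at its end, in the units of the state.
- monitor.state(): the state, without advancing time (a new reading comes with each control period).
- viewer.camera(name): name is "scene" or "top" or "wrist"; returns the picture (384x512x3 uint8, blue, green, red); there is no depth.
- viewer.camera_info(name): a dict with "camera_matrix" (3x3 intrinsics, pixels), "world_to_cam" (4x4, takes a point from world to camera coordinates). Camera axes: x right, y up, looking along -z (the intrinsics and any distortion apply to the point x, -y, -z); pixel columns grow to the right and rows downward; lengths in m; the calibration is good to about 2 mm. A picture is of the moment at which its call begins: read the wrist's pose just before it. camera_info takes no time and is no camera call; for the wrist camera it gives the pose at the moment of the call.
- ticket.job_done(): hands the job in; it is judged then, once.
Trained networks look in the newest picture that a camera, given by its name, has taken for a name from the list of things; names that differ only in an ending like _2 or _b are one class to them, and where a whole thing is asked for, a point or a joint stands for the part that bears it (a point fixed in the world has none). Each returns a list of dicts, best first, with "p" (0 to 1); they miss things now and then, are a little off and sometimes report something else, mostly with a low value. They report only what shows in the picture. A call takes as long as a camera call. They do not tell look-alikes from the thing itself.
- viewer.find_in(query, camera): "point" ([column, row] in pixels, amid what is visible of it).
- viewer.masks_of(query, camera): "region" (384x512 bool, what is visible of it) and "point" ([column, row] in pixels, amid what is visible of it).
The state is a dict: "clock": time; "joints": joint angles; "dq": joint speeds; "effort": joint torques, N m; "tcp_pos": TCP position; "tcp_rot": TCP orientation; "contact_force": force on the tool from outside, world axes, zero at the start; "moment": the same for the moment, N m; "opening": finger opening in m; "grip_force": force on a finger pad.
Only numpy, scipy, OpenCV 4.12 (cv2) and the standard library are available. Lean on these libraries where they do the work, as an engineer would, in place of code of your own. Each camera call takes 0.05 s, during which the arm holds its last target. There are 200 camera calls.

## Working session

There is one attempt and no reset: what is moved stays moved. The work goes in short steps, Python scripts to look and compute and a tool call to move; the robot and the scene stay as the last step left them, time stands still between calls to the robot, and variables do not carry over. Pictures are saved under pics/ and viewed, at most 10 in all, crops included, and the job is handed in when it is done.

Besides the shell and the picture viewer there is one more tool, called after "Call:" in YAML: its name, and indented under it one key for each argument. jog_arm: Moves the arm, as the interface text tells. Its arguments: {"type":"object","properties":{"commands":{"type":"array","items":{"type":"object","properties":{"xyz":{"type":"array","items":{"type":"number"}},"turn":{"type":"number"}}}},"hand":{"type":"number"}},"required":["commands"]}

```bash
ls; mkdir -p pics
python3 - <<'E'
from plant import monitor, viewer, ticket, robot
import cv2,numpy as np
s=monitor.state();print({k:np.round(v,3).tolist() for k,v in s.items()}, robot.hold_point_z)
ims=[]
for n in ("scene","top"):
    im=viewer.camera(n);cv2.imwrite(f"pics/{n}0.png",im)
    i=viewer.camera_info(n);print(n,np.round(i["camera_matrix"],1).tolist(),np.round(i["world_to_cam"],4).tolist(),[k for k in i])
    for q in ("housing","vise","jaw","stop","lever_grip","lever","bush","oil_bottle","screwdriver"):
        try: print(n,q,[(np.round(d["point"]).tolist(),round(d["p"],2)) for d in viewer.find_in(q,n)])
        except Exception as e: print(q,e)
E
```

```text
pics
{'clock': 0.0, 'joints': [1.133, 0.478, 0.022, 1.556, -0.012, 1.109, -0.083], 'dq': [0.001, 0.001, 0.0, 0.001, -0.0, 0.001, -0.002], 'effort': [-0.001, -59.645, 1.607, -28.119, 0.012, 0.009, 0.0], 'tcp_pos': [0.218, -0.638, 0.23], 'tcp_rot': [-0.001, 0.986, 0.164, -0.0], 'contact_force': [0.769, 0.44, 0.102], 'moment': [0.032, 0.044, 0.036], 'grip_force': 0.0, 'opening': 0.085} 0.0187
scene [[358.9, 0.0, 263.5], [0.0, 358.9, 190.6], [0.0, 0.0, 1.0]] [[-0.846, 0.533, 0.0131, 0.5155], [-0.2634, -0.4392, 0.8589, 0.0776], [0.4635, 0.7232, 0.512, -1.4479], [0.0, 0.0, 0.0, 1.0]] ['camera_matrix', 'world_to_cam']
scene housing [([325.0, 244.0], 0.91), ([397.0, 266.0], 0.84), ([357.0, 239.0], 0.82), ([381.0, 292.0], 0.72), ([357.0, 264.0], 0.7)]
scene vise [([259.0, 195.0], 0.8), ([359.0, 261.0], 0.49)]
scene jaw [([268.0, 201.0], 0.74)]
scene stop [([283.0, 212.0], 0.7), ([257.0, 196.0], 0.5)]
scene lever_grip [([264.0, 170.0], 0.71)]
scene lever [([261.0, 175.0], 0.52)]
scene bush [([226.0, 158.0], 0.6)]
scene oil_bottle [([241.0, 239.0], 0.8)]
scene screwdriver [([261.0, 174.0], 0.72), ([182.0, 209.0], 0.55)]
top [[371.9, 0.0, 249.9], [0.0, 371.9, 198.3], [0.0, 0.0, 1.0]] [[-0.043, -0.9991, 0.0038, 0.0291], [0.9771, -0.0413, 0.2089, -0.6256], [-0.2086, 0.0127, 0.9779, -0.9847], [0.0, 0.0, 0.0, 1.0]] ['camera_matrix', 'world_to_cam']
top housing [([157.0, 266.0], 0.98), ([111.0, 270.0], 0.9), ([138.0, 237.0], 0.78), ([165.0, 228.0], 0.78), ([99.0, 238.0], 0.69)]
top vise [([281.0, 216.0], 0.9), ([394.0, 226.0], 0.53)]
top jaw [([308.0, 228.0], 0.69), ([259.0, 215.0], 0.66)]
top stop [([229.0, 216.0], 0.83)]
top lever_grip [([308.0, 229.0], 0.64)]
top lever [([305.0, 227.0], 0.55)]
top bush [([394.0, 224.0], 0.73)]
top oil_bottle [([208.0, 157.0], 0.58)]
top screwdriver [([310.0, 139.0], 0.58)]
```

Run:
```python
import cv2
a=cv2.imread("pics/top0.png"); cv2.imwrite("pics/top0c.png",cv2.resize(a[110:310,60:420],None,fx=2.2,fy=2.2,interpolation=cv2.INTER_CUBIC))
a=cv2.imread("pics/scene0.png"); cv2.imwrite("pics/scene0c.png",cv2.resize(a[120:320,150:430],None,fx=2.8,fy=2.8,interpolation=cv2.INTER_CUBIC))
```

```text
(no output)
```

View pics/top0c.png

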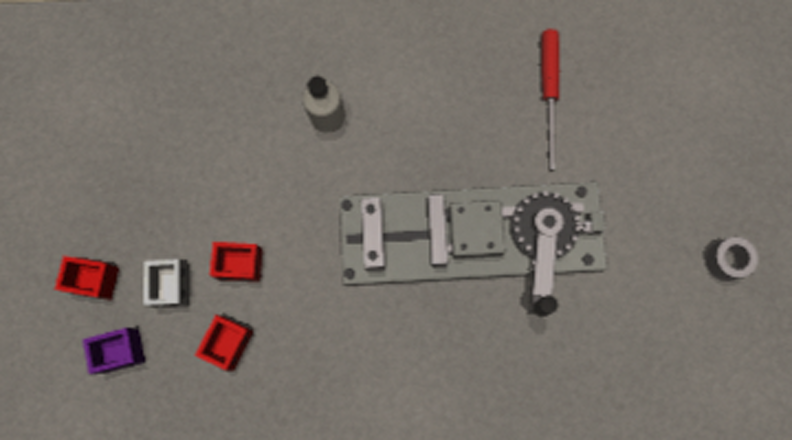

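View pics/scene0c.png

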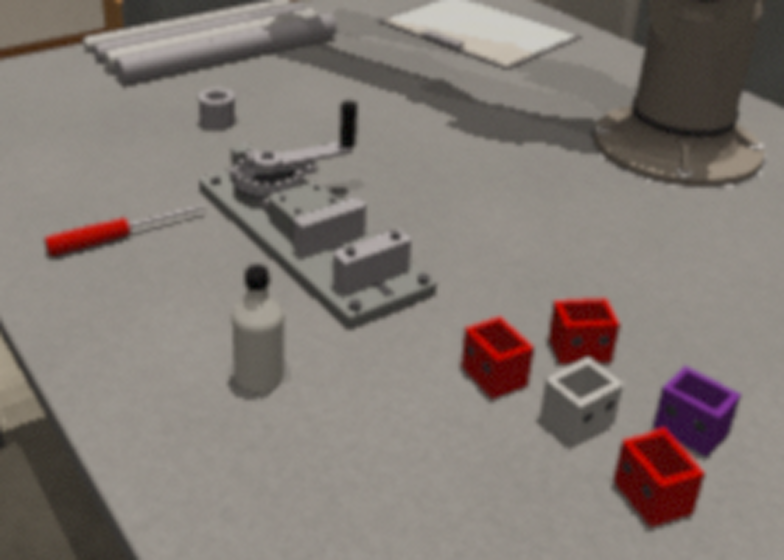

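The top view shows five boxes (full-image pixels): red at (99,236), (167,229) and (162,265), purple at (111,269), and bare grey aluminium at (135,238). Only the grey one fits the description, and the scene view agrees: grey at crop (582,400) with the open top up. The vise lies along world y with its stop to the left (+y), and the lever grip points towards -x.

```bash
cat > h.py <<'E'
from plant import monitor, viewer, ticket, robot
import cv2,numpy as np
def bp(px,z,info):
    K=info["camera_matrix"];T=np.array(info["world_to_cam"]);R,t=T[:3,:3],T[:3,3]
    c=-R.T@t; p=np.linalg.inv(K)@np.array([px[0],px[1],1.]); d=R.T@(p*[1,-1,-1])
    return (c+d*(z-c[2])/d[2])
def proj(P,info):
    T=np.array(info["world_to_cam"]);q=T[:3,:3]@np.array(P)+T[:3,3];q=info["camera_matrix"]@(q*[1,-1,-1]);return q[:2]/q[2]
E
python3 - <<'E'
from h import *
i=viewer.camera_info("top"); f=lambda c:(c[0]/2.2+60-.3,c[1]/2.2+110-.3)
for n,c,z in [("housing top TL",(145,261),.05),("TR",(181,261),.05),("BR",(181,305),.05),("BL",(145,305),.05),("plateTL",(340,195),.02),("plateTR",(598,182),.02),("plateBR",(606,269),.02),("plateBL",(344,285),.02),
 ("stopT",(372,198),.065),("stopB",(375,267),.065),("jawT",(437,195),.065),("jawB",(440,264),.065),("pivot",(549,221),.07),("grip",(544,305),.125),("bush",(737,257),.045),("bottlecap",(318,87),.13),("purple",(113,350),.05)]:
    print(n,np.round(bp(f(c),z,i)[:2],3))
a=cv2.imread("pics/top0.png"); cv2.imwrite("pics/hs.png",cv2.resize(a[205:290,75:185],None,fx=7,fy=7,interpolation=cv2.INTER_CUBIC))
E
```

```text
housing top TL [0.558 0.356]
TR [0.556 0.31 ]
BR [0.5   0.309]
BL [0.502 0.354]
plateTL [0.64  0.107]
plateTR [ 0.644 -0.241]
plateBR [ 0.526 -0.241]
plateBL [0.52  0.105]
stopT [0.625 0.062]
stopB [0.536 0.061]
jawT [ 0.625 -0.021]
jawB [ 0.536 -0.021]
pivot [ 0.585 -0.162]
grip [ 0.475 -0.139]
bush [ 0.531 -0.405]
bottlecap [0.754 0.122]
purple [0.447 0.393]
```

View pics/hs.png

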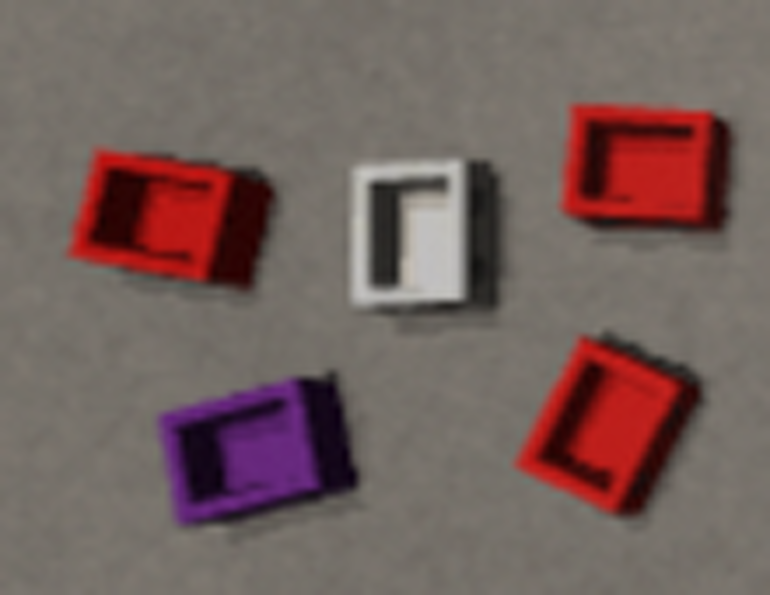

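The enlarged crop confirms it. The bare-aluminium box at crop (410,232), full image (133.5,238), is the only one that is neither red nor purple, and its long side is already close to world x. Next I move over the vise for a close look.

Call:
jog_arm:
  commands:
    - {"xyz":[0.03,0.04,0.03],"turn":0.12}
    - {"xyz":[0.06,0.08,0.05],"turn":0.25}
    - {"xyz":[0.09,0.12,0.07],"turn":0.37}
    - {"xyz":[0.12,0.16,0.08],"turn":0.5}
    - {"xyz":[0.15,0.2,0.09],"turn":0.62}
    - {"xyz":[0.18,0.24,0.09],"turn":0.75}
    - {"xyz":[0.21,0.28,0.09],"turn":0.87}
    - {"xyz":[0.24,0.32,0.09],"turn":1.0}
    - {"xyz":[0.27,0.36,0.09],"turn":1.12}
    - {"xyz":[0.3,0.4,0.09],"turn":1.24}
    - {"xyz":[0.32,0.44,0.09],"turn":1.25}
    - {"xyz":[0.33,0.48,0.09],"turn":1.25}
  hand: 1

```text
clock: 2.2
tcp_pos: [0.5491, -0.1599, 0.3213]
tcp_rot: [0.0, 0.704, 0.71, 0.0]
contact_force: [0.2, -0.1, -0.1]
opening: 0.0854
grip_force: 0.0
```

Call:
jog_arm:
  commands:
    - {"xyz":[0.01,0.045,0],"turn":0}
    - {"xyz":[0.02,0.09,0],"turn":0}
    - {"xyz":[0.02,0.13,0],"turn":0}
    - {"xyz":[0.02,0.13,0],"turn":0}
    - {"xyz":[0.02,0.13,0],"turn":0}
    - {"xyz":[0.02,0.13,0],"turn":0}

```text
clock: 2.8
tcp_pos: [0.5677, -0.0328, 0.3212]
tcp_rot: [0.0, 0.705, 0.71, -0.0]
contact_force: [-0.6, -0.3, 0.7]
opening: 0.0852
grip_force: 0.0
```

Run:
```python
from h import *
import pickle
s=monitor.state();i=viewer.camera_info("wrist");im=viewer.camera("wrist");cv2.imwrite("pics/w1.png",im);pickle.dump(i,open("w1.pkl","wb"))
print(s["clock"],s["tcp_pos"],s["tcp_rot"],s["joints"],np.linalg.inv(i["world_to_cam"])[:3,3],s["contact_force"])
for q in ("jaw","stop","lever_grip","housing"): print(q,[(d["point"],d["p"]) for d in viewer.find_in(q,"wrist")])
cv2.imwrite("pics/w1b.png",cv2.resize(im,None,fx=1.56,fy=1.56,interpolation=cv2.INTER_CUBIC))
```

```text
2.8 [ 0.567744   -0.03284665  0.32124144] [ 2.53807861e-04  7.04605369e-01  7.09599252e-01 -3.33760110e-04] [ 0.37206186  0.27287251 -0.52128925  1.6731805   0.14355162  1.23379336
 -0.17382916] [0.56824036 0.04429503 0.46497325] [-0.60852968 -0.25127844  0.72098875]
jaw [([268.3, 146.7], 0.75), ([231.3, 234.7], 0.6), ([267.0, 84.3], 0.5)]
stop [([267.5, 83.0], 0.68)]
lever_grip [([227.2, 236.8], 0.57)]
housing [([392.1, 241.4], 0.69), ([231.2, 233.4], 0.54)]
```

View pics/w1b.png

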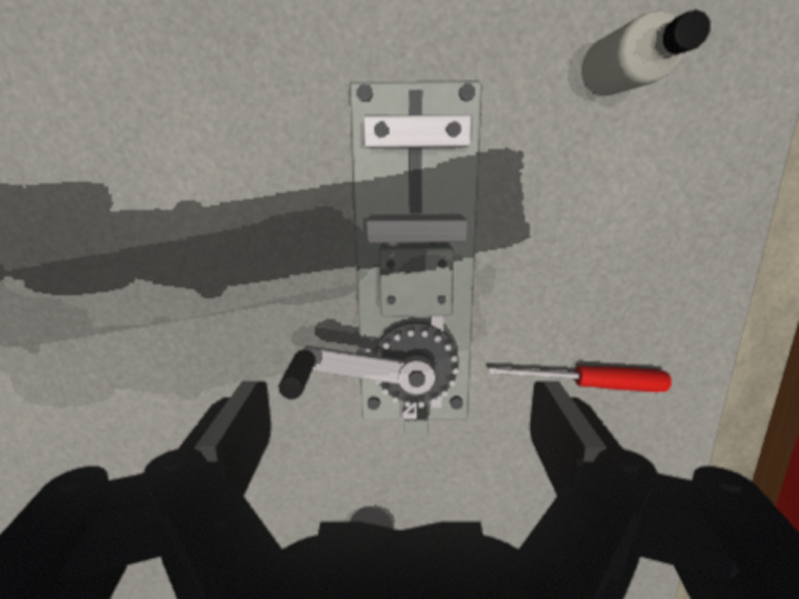

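The wrist view (1.56x) shows the stop's top face at (364–470, 116–147), the jaw at (367–467, 220–241), the pivot cap at (417,377), the grip's top at about (300,358), and the plate corners. I'll convert these to positions.

Run:
```python
from h import *
import pickle
i=pickle.load(open("w1.pkl","rb"))
for n,c,z in [("plTL",(350,83),.02),("plTR",(480,80),.02),("plBL",(362,419),.02),("plBR",(468,416),.02),("stTL",(364,116),.065),("stTR",(469,115),.065),("stBL",(365,147),.065),("stBR",(470,146),.065),
 ("jawTL",(367,220),.065),("jawTR",(467,219),.065),("jawBL",(367,241),.065),("jawBR",(467,240),.065),("pivot",(417,377),.075),("gripend1",(302,357),.125),("gripend2",(292,388),.125),("gripend1 low",(302,357),.065),("gripend2 low",(292,388),.065)]:
    print(n,np.round(bp((c[0]/1.56,c[1]/1.56),z,i)[:2],4))
im=cv2.imread("pics/w1.png")
cv2.imwrite("pics/w1g.png",np.hstack([cv2.resize(im[205:280,170:300],(780,450),interpolation=cv2.INTER_CUBIC)]))
for q in ("lever_grip","jaw","stop"):
    for d in viewer.masks_of(q,"wrist")[:2]:
        m=d["region"].astype(np.uint8);print(q,d["p"],cv2.boundingRect(m),cv2.minAreaRect(cv2.findNonZero(m)))
```

```text
plTL [0.5231 0.1081]
plTR [0.6401 0.1114]
plBL [ 0.5275 -0.2386]
plBR [ 0.6475 -0.2339]
stTL [0.5385 0.0769]
stTR [0.6253 0.0782]
stBL [0.539  0.0526]
stBR [0.6275 0.054 ]
jawTL [ 0.5397 -0.0085]
jawTR [ 0.6281 -0.0071]
jawBL [ 0.5395 -0.0272]
jawBR [ 0.6291 -0.0257]
pivot [ 0.5863 -0.157 ]
gripend1 [ 0.4886 -0.1135]
gripend2 [ 0.4784 -0.1422]
gripend1 low [ 0.4745 -0.1414]
gripend2 low [ 0.4626 -0.1752]
lever_grip 0.84 (179, 220, 100, 37) ((228.0679168701172, 236.32723999023438), (34.45561218261719, 99.72283935546875), 86.5526123046875)
jaw 0.74 (235, 137, 65, 20) ((267.0, 146.49998474121094), (63.99999237060547, 18.999996185302734), 0.0)
stop 0.91 (233, 72, 70, 23) ((267.5, 83.0), (22.0, 69.0), 90.0)
```

View pics/w1g.png

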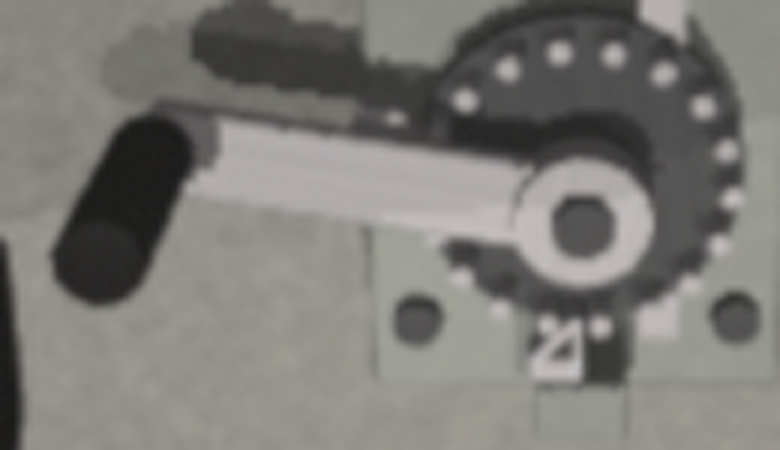

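Call:
jog_arm:
  commands:
    - {"xyz":[0,0.045,0],"turn":0}
    - {"xyz":[-0.01,0.09,-0.01],"turn":0}
    - {"xyz":[-0.02,0.135,-0.02],"turn":0}
    - {"xyz":[-0.03,0.18,-0.03],"turn":0}
    - {"xyz":[-0.035,0.225,-0.05],"turn":0}
    - {"xyz":[-0.04,0.27,-0.07],"turn":0}
    - {"xyz":[-0.04,0.3,-0.1],"turn":0}
    - {"xyz":[-0.04,0.31,-0.12],"turn":0}
    - {"xyz":[-0.04,0.31,-0.12],"turn":0}
    - {"xyz":[-0.04,0.31,-0.12],"turn":0}
    - {"xyz":[-0.04,0.31,-0.12],"turn":0}

```text
clock: 4.3
tcp_pos: [0.529, 0.2777, 0.2027]
tcp_rot: [0.001, 0.705, 0.71, 0.001]
contact_force: [-0.4, 0.3, -0.0]
opening: 0.0855
grip_force: 0.0
```

Run:
```python
from h import *
import pickle
i=pickle.load(open("w1.pkl","rb"))
for n,c,z in [("griptop",(186.7,248.3),.125),("gripbase",(197.5,230),.065),("pivot",(267.3,242.5),.072)]: print(n,bp(c,z,i))
s=monitor.state();i=viewer.camera_info("wrist");im=viewer.camera("wrist");cv2.imwrite("pics/w2.png",im);pickle.dump(i,open("w2.pkl","wb"))
print(s["clock"],s["tcp_pos"],s["tcp_rot"],s["dq"].round(3) if hasattr(s["dq"],"round") else s["dq"])
for d in viewer.masks_of("housing","wrist"):
    m=d["region"]; r=cv2.boundingRect(m.astype(np.uint8)); col=im[m].mean(0); print(d["p"],d["point"],r,col.round())
hsv=cv2.cvtColor(im,cv2.COLOR_BGR2HSV)
cv2.imwrite("pics/w2b.png",cv2.resize(im,None,fx=1.56,fy=1.56,interpolation=cv2.INTER_CUBIC))
```

```text
griptop [ 0.47783774 -0.14163488  0.125     ]
gripbase [ 0.48034065 -0.14323884  0.065     ]
pivot [ 0.58647779 -0.15996706  0.072     ]
4.3 [0.52898771 0.27770729 0.20267802] [6.22246512e-04 7.04650260e-01 7.09554076e-01 7.98084883e-04] [ 0.006 -0.007 -0.002 -0.001  0.001 -0.002 -0.003]
0.86 [270.0, 19.6] (242, 0, 57, 48) [ 37.  41. 183.]
0.86 [276.4, 199.0] (258, 168, 46, 62) [24. 26. 93.]
0.79 [257.5, 120.8] (230, 96, 58, 46) [194. 195. 194.]
0.65 [188.5, 186.1] (153, 154, 68, 65) [ 33.  36. 132.]
0.65 [174.5, 47.2] (137, 7, 72, 79) [122.  57. 104.]
```

View pics/w2b.png

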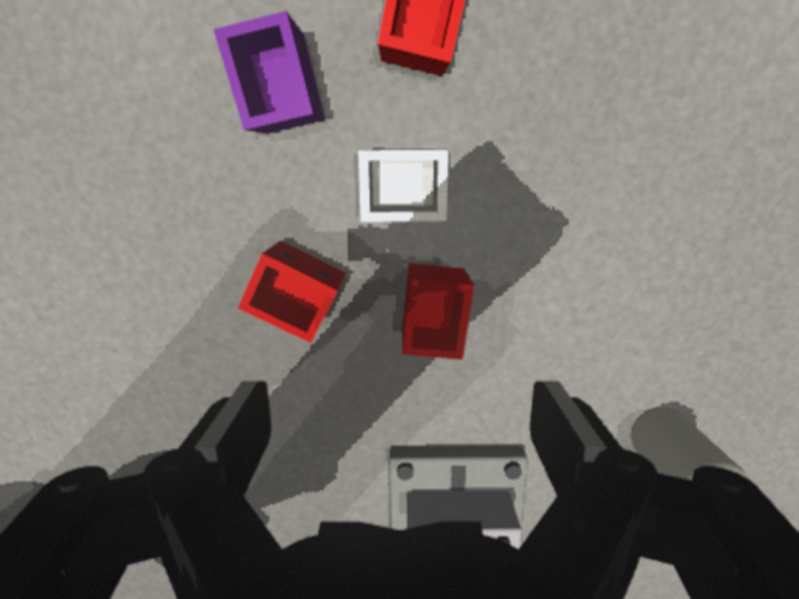

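The grey housing sits at (358–449, 150–221) in the 1.56x wrist view, square to the image, and neither finger lane is blocked.

Run:
```python
from h import *
import pickle
i=pickle.load(open("w2.pkl","rb"))
P=[bp((c[0]/1.56,c[1]/1.56),.05,i)[:2] for c in [(358,150),(449,150.5),(447,221),(360,221)]]
print(np.round(P,4),np.mean(P,0))
print("red nearest",[np.round(bp((c[0]/1.56,c[1]/1.56),.05,i)[:2],3) for c in [(267,254),(341,285),(472,284),(405,270)]])
```

```text
[[0.5038 0.3594]
 [0.5608 0.3594]
 [0.5612 0.3155]
 [0.5041 0.3152]] [0.53245531 0.33737047]
red nearest [array([0.441, 0.293]), array([0.49 , 0.272]), array([0.58 , 0.273]), array([0.534, 0.282])]
```

Call:
jog_arm:
  commands:
    - {"xyz":[0.003,0.03,-0.02],"turn":0}
    - {"xyz":[0.003,0.057,-0.05],"turn":0}
    - {"xyz":[0.003,0.057,-0.085],"turn":0}
    - {"xyz":[0.003,0.057,-0.12],"turn":0}
    - {"xyz":[0.003,0.057,-0.15],"turn":0}
    - {"xyz":[0.003,0.057,-0.175],"turn":0}
    - {"xyz":[0.003,0.057,-0.187],"turn":0}
    - {"xyz":[0.003,0.057,-0.187],"turn":0}
    - {"xyz":[0.003,0.057,-0.187],"turn":0}
  hand: 1

```text
clock: 5.3
tcp_pos: [0.5317, 0.3361, 0.0157]
tcp_rot: [0.0, 0.704, 0.71, 0.001]
contact_force: [0.5, -0.2, 0.1]
opening: 0.0851
grip_force: 0.0
```

Well aligned, so I'll close and then lift.

Call:
jog_arm:
  commands:
    - {"xyz":[0,0,0]}
    - {"xyz":[0,0,0]}
    - {"xyz":[0,0,0]}
    - {"xyz":[0,0,0]}
    - {"xyz":[0,0,0]}
    - {"xyz":[0,0,0]}
  hand: 0.4

```text
$.commands[0]: bad value
```

Call:
jog_arm:
  commands:
    - {"xyz":[0,0,0.03]}
    - {"xyz":[0,0,0.07]}
    - {"xyz":[0,0,0.11]}
    - {"xyz":[0,0,0.13]}
    - {"xyz":[0,0,0.13]}

```text
$.commands[0]: bad value
```

Call:
jog_arm:
  commands:
    - {"xyz":[0,0,0],"turn":0}
    - {"xyz":[0,0,0],"turn":0}
    - {"xyz":[0,0,0],"turn":0}
    - {"xyz":[0,0,0],"turn":0}
    - {"xyz":[0,0,0],"turn":0}
    - {"xyz":[0,0,0],"turn":0}
  hand: 0.4

```text
clock: 5.9
tcp_pos: [0.5317, 0.3364, 0.0159]
tcp_rot: [0.0, 0.704, 0.71, 0.001]
contact_force: [0.6, -1.6, 5.9]
opening: 0.0552
grip_force: 65.2
```

Call:
jog_arm:
  commands:
    - {"xyz":[0,0,0.03],"turn":0}
    - {"xyz":[0,0,0.07],"turn":0}
    - {"xyz":[0.003,-0.015,0.11],"turn":0}
    - {"xyz":[0.01,-0.05,0.13],"turn":0}
    - {"xyz":[0.017,-0.095,0.13],"turn":0}
    - {"xyz":[0.024,-0.14,0.13],"turn":0.003}
    - {"xyz":[0.031,-0.185,0.13],"turn":0.006}
    - {"xyz":[0.038,-0.23,0.13],"turn":0.01}
    - {"xyz":[0.045,-0.275,0.13],"turn":0.01}
    - {"xyz":[0.051,-0.305,0.13],"turn":0.01}
    - {"xyz":[0.051,-0.314,0.13],"turn":0.01}
    - {"xyz":[0.051,-0.314,0.13],"turn":0.01}

```text
clock: 7.1
tcp_pos: [0.5815, 0.0196, 0.1441]
tcp_rot: [0.0, 0.702, 0.713, -0.0]
contact_force: [-0.6, 0.6, -2.7]
opening: 0.0554
grip_force: 64.8
```

Call:
jog_arm:
  commands:
    - {"xyz":[0,0,0],"turn":0}
    - {"xyz":[0,0,0],"turn":0}
    - {"xyz":[0,0,0],"turn":0}

```text
clock: 7.4
tcp_pos: [0.5816, 0.0237, 0.1444]
tcp_rot: [-0.0, 0.699, 0.715, 0.0]
contact_force: [0.2, -0.7, -2.3]
opening: 0.055
grip_force: 64.8
```

Run:
```python
from h import *
import pickle
s=monitor.state();print(s["clock"],s["tcp_pos"],s["tcp_rot"],s["contact_force"],s["opening"])
i=viewer.camera_info("wrist");im=viewer.camera("wrist");pickle.dump(i,open("w3.pkl","wb"))
cv2.imwrite("pics/w3.png",cv2.resize(im,None,fx=1.56,fy=1.56,interpolation=cv2.INTER_CUBIC))
```

```text
7.4 [0.58155823 0.02365574 0.14442685] [-2.12642597e-04  6.99354564e-01  7.14774842e-01  2.70311450e-04] [ 0.22831061 -0.66352864 -2.25939956] 0.05499700900041321
```

View pics/w3.png

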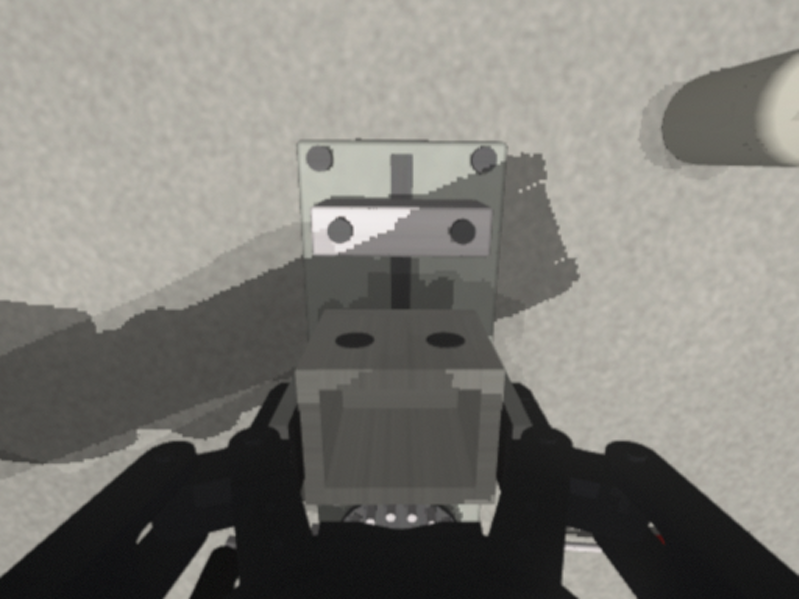

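Held straight and level. The stop's front edge is at row 255 and its centre at column 401; the box's front top edge is at row 370 with its centre at column 400. Now checking the clearance from this view.

Run:
```python
from h import *
import pickle
i=pickle.load(open("w3.pkl","rb"))
for n,c,z in [("stop back L",(312,207),.065),("R",(490,208),.065),("stop front L",(314,255.5),.065),("R",(490,255.5),.065),("box front L",(296,370),.1785),("R",(504,370),.1785),("box bottom front L",(323,310),.1285),("R",(480,310),.1285),("plate",(300,143),.02),("plate",(505,143),.02)]:
    print(n,np.round(bp((c[0]/1.56,c[1]/1.56),z,i)[:2],4))
```

```text
stop back L [0.5386 0.0769]
R [0.6257 0.0783]
stop front L [0.5387 0.0528]
R [0.6276 0.0547]
box front L [0.5542 0.0456]
R [0.6102 0.0468]
box bottom front L [0.5533 0.0456]
R [0.6123 0.0469]
plate [0.5246 0.1076]
plate [0.6402 0.1101]
```

Call:
jog_arm:
  commands:
    - {"xyz":[0,0,-0.03],"turn":0}
    - {"xyz":[0,0,-0.06],"turn":0}
    - {"xyz":[0,0,-0.085],"turn":0}
    - {"xyz":[0,0,-0.1],"turn":0}
    - {"xyz":[0,0,-0.107],"turn":0}
    - {"xyz":[0,0,-0.108],"turn":0}
    - {"xyz":[0,0,-0.108],"turn":0}
    - {"xyz":[0,0,-0.108],"turn":0}

```text
clock: 8.25
tcp_pos: [0.5825, 0.0219, 0.0372]
tcp_rot: [0.001, 0.7, 0.714, 0.001]
contact_force: [0.8, -0.6, -2.5]
opening: 0.0549
grip_force: 64.7
```

Call:
jog_arm:
  commands:
    - {"xyz":[0,0,-0.001],"turn":0}
    - {"xyz":[0,0,-0.0015],"turn":0}
    - {"xyz":[0,0,-0.0015],"turn":0}

```text
clock: 8.55
tcp_pos: [0.5824, 0.0217, 0.0359]
tcp_rot: [0.001, 0.7, 0.714, 0.0]
contact_force: [-1.7, -0.4, 5.2]
opening: 0.0552
grip_force: 65.8
```

Contact with the bed. I'll release and rise.

Call:
jog_arm:
  commands:
    - {"xyz":[0,0,0],"turn":0}
    - {"xyz":[0,0,0],"turn":0}
    - {"xyz":[0,0,0],"turn":0}
    - {"xyz":[0,0,0],"turn":0}
    - {"xyz":[0,0,0.02],"turn":0}
    - {"xyz":[0,0,0.05],"turn":0}
    - {"xyz":[0,-0.005,0.09],"turn":0}
    - {"xyz":[0,-0.03,0.13],"turn":0}
    - {"xyz":[0,-0.06,0.16],"turn":0}
    - {"xyz":[0,-0.06,0.16],"turn":0}
    - {"xyz":[0,-0.06,0.16],"turn":0}
  hand: 1

```text
clock: 9.65
tcp_pos: [0.582, -0.0391, 0.1952]
tcp_rot: [0.001, 0.701, 0.713, 0.0]
contact_force: [-0.9, 0.0, 0.1]
opening: 0.0853
grip_force: 0.0
```

Run:
```python
from h import *
import pickle
s=monitor.state();print(s["clock"],s["tcp_pos"],s["tcp_rot"],s["contact_force"],s["opening"])
i=viewer.camera_info("wrist");im=viewer.camera("wrist");pickle.dump(i,open("w4.pkl","wb"))
cv2.imwrite("pics/w4.png",cv2.resize(im,None,fx=1.56,fy=1.56,interpolation=cv2.INTER_CUBIC))
```

```text
9.65 [ 0.58197222 -0.03906103  0.19524776] [5.55869733e-04 7.01078457e-01 7.13083847e-01 3.39929532e-04] [-0.9228667   0.03087894  0.11994283] 0.08525722161655262
```

View pics/w4.png

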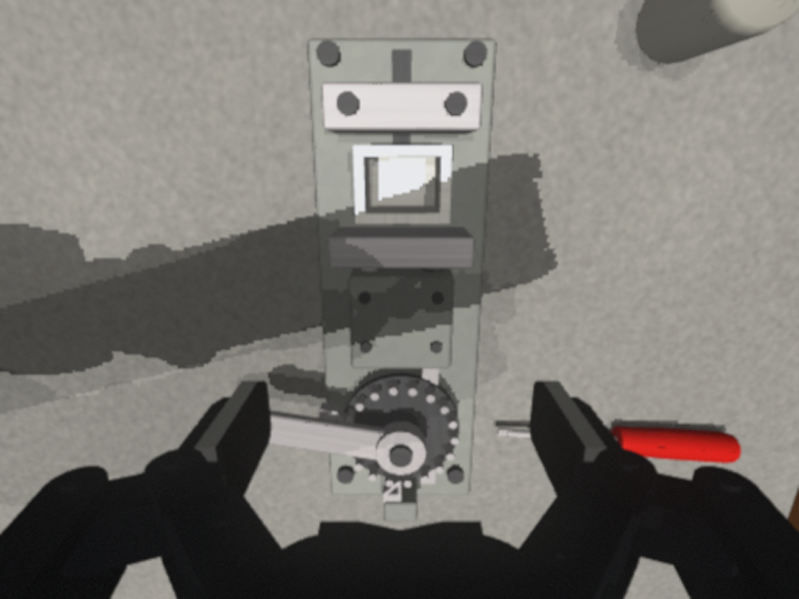

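The housing stands in the middle between jaw and stop: box at (352–452, 145–224), stop edge at row 130, jaw face at row 237. Next I rotate and move above the grip, with the camera on the vise side.

Call:
jog_arm:
  commands:
    - {"xyz":[-0.01,-0.01,0.01],"turn":-0.14}
    - {"xyz":[-0.02,-0.02,0.02],"turn":-0.28}
    - {"xyz":[-0.03,-0.03,0.02],"turn":-0.42}
    - {"xyz":[-0.04,-0.04,0.02],"turn":-0.56}
    - {"xyz":[-0.05,-0.05,0.02],"turn":-0.7}
    - {"xyz":[-0.06,-0.06,0.02],"turn":-0.84}
    - {"xyz":[-0.07,-0.07,0.02],"turn":-0.98}
    - {"xyz":[-0.08,-0.08,0.02],"turn":-1.12}
    - {"xyz":[-0.09,-0.09,0.02],"turn":-1.26}
    - {"xyz":[-0.1,-0.1,0.02],"turn":-1.4}
    - {"xyz":[-0.103,-0.103,0.02],"turn":-1.54}
    - {"xyz":[-0.103,-0.103,0.02],"turn":-1.68}

```text
clock: 10.9
tcp_pos: [0.4774, -0.1404, 0.2132]
tcp_rot: [-0.0, 0.999, -0.047, -0.002]
contact_force: [0.2, 1.1, -0.4]
opening: 0.0852
grip_force: 0.0
```

Call:
jog_arm:
  commands:
    - {"xyz":[0,0,0],"turn":-0.07}
    - {"xyz":[0,0,0],"turn":-0.07}
    - {"xyz":[0,0,0],"turn":-0.07}
    - {"xyz":[0,0,0],"turn":-0.07}

```text
clock: 11.3
tcp_pos: [0.4786, -0.1406, 0.2142]
tcp_rot: [-0.0, 0.997, -0.079, -0.001]
contact_force: [0.2, -0.4, -0.1]
opening: 0.0855
grip_force: 0.0
```

Run:
```python
from h import *
import pickle
i=pickle.load(open("w1.pkl","rb"))
for n,c,z in [("pivot1",(267.3,242.5),.072),("barend1",(205.8,231.2),.062)]: print(n,bp(c,z,i).round(4))
i=pickle.load(open("w4.pkl","rb"))
for n,c,z in [("pivot4",(400,455),.072),("bar4",(272,430),.062),("box",(352,145),.07),("box",(452,146),.07),("stop",(325,130),.065),("stop",(480,130),.065),("jawface",(330,238),.065),("jawface",(473,237),.065)]: print(n,bp((c[0]/1.56,c[1]/1.56),z,i).round(4))
s=monitor.state();print(s["clock"],s["tcp_pos"],s["tcp_rot"],s["joints"].round(2),s["contact_force"])
i=viewer.camera_info("wrist");im=viewer.camera("wrist");pickle.dump(i,open("w5.pkl","wb"))
cv2.imwrite("pics/w5.png",cv2.resize(im,None,fx=1.56,fy=1.56,interpolation=cv2.INTER_CUBIC))
```

```text
pivot1 [ 0.5865 -0.16    0.072 ]
barend1 [ 0.4923 -0.1466  0.062 ]
pivot4 [ 0.5854 -0.1602  0.072 ]
bar4 [ 0.4942 -0.1481  0.062 ]
box [0.5548 0.0445 0.07  ]
box [0.6114 0.0449 0.07  ]
stop [0.539  0.0524 0.065 ]
stop [0.6276 0.0539 0.065 ]
jawface [ 0.54   -0.0096  0.065 ]
jawface [ 0.6276 -0.0075  0.065 ]
11.3 [ 0.47857537 -0.14063103  0.21417352] [-1.75678637e-04  9.96896833e-01 -7.87168174e-02 -5.80019374e-04] [ 0.39  0.22 -0.27  1.97  0.07  0.96 -1.64] [ 0.24874152 -0.38749873 -0.05018642]
```

View pics/w5.png

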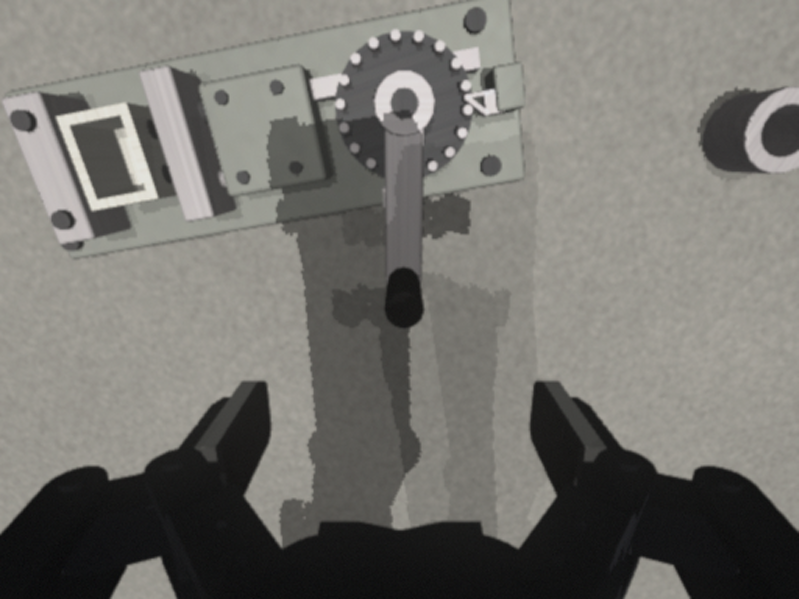

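The lever is upright in this image: pivot at (404,103), grip top at about (404,309), centred between the fingers. The housing still stands clear.

Run:
```python
from h import *
import pickle
i=pickle.load(open("w5.pkl","rb"))
for n,c,z in [("pivot",(404,103),.072),("grip",(404,309),.125),("gripbase",(403.5,283),.065)]: print(n,bp((c[0]/1.56,c[1]/1.56),z,i).round(4))
```

```text
pivot [ 0.5853 -0.1597  0.072 ]
grip [ 0.4771 -0.1424  0.125 ]
gripbase [ 0.4753 -0.1422  0.065 ]
```

Call:
jog_arm:
  commands:
    - {"xyz":[-0.002,-0.001,-0.03],"turn":0}
    - {"xyz":[-0.002,-0.001,-0.06],"turn":0}
    - {"xyz":[-0.002,-0.001,-0.09],"turn":0}
    - {"xyz":[-0.002,-0.001,-0.115],"turn":0}
    - {"xyz":[-0.002,-0.001,-0.13],"turn":0}
    - {"xyz":[-0.002,-0.001,-0.13],"turn":0}
    - {"xyz":[-0.002,-0.001,-0.13],"turn":0}

```text
clock: 12.05
tcp_pos: [0.477, -0.1422, 0.085]
tcp_rot: [-0.0, 0.997, -0.08, -0.0]
contact_force: [1.0, -0.4, -0.2]
opening: 0.0856
grip_force: 0.0
```

Call:
jog_arm:
  commands:
    - {"xyz":[0,0,0],"turn":0}
    - {"xyz":[0,0,0],"turn":0}
    - {"xyz":[0,0,0],"turn":0}
    - {"xyz":[0,0,0],"turn":0}
    - {"xyz":[0,0,0],"turn":0}
    - {"xyz":[0,0,0],"turn":0}
    - {"xyz":[0,0,0],"turn":0}
    - {"xyz":[0,0,0],"turn":0}
  hand: 0.1

```text
clock: 12.85
tcp_pos: [0.477, -0.1424, 0.0854]
tcp_rot: [0.0, 0.997, -0.08, 0.0]
contact_force: [-2.8, 0.5, 5.7]
opening: 0.0205
grip_force: 58.4
```

Call:
jog_arm:
  commands:
    - {"xyz":[0.0003,0.0015,0],"turn":-0.014}
    - {"xyz":[0.0005,0.003,0],"turn":-0.027}
    - {"xyz":[0.0005,0.003,0],"turn":-0.027}
    - {"xyz":[0.0005,0.003,0],"turn":-0.027}

```text
clock: 13.25
tcp_pos: [0.4775, -0.1394, 0.0853]
tcp_rot: [0.0, 0.996, -0.094, 0.0]
contact_force: [-2.1, 1.0, 5.8]
opening: 0.0206
grip_force: 58.3
```

Call:
jog_arm:
  commands:
    - {"xyz":[0.0003,0.0015,0],"turn":-0.014}
    - {"xyz":[0.0006,0.003,0],"turn":-0.027}
    - {"xyz":[0.0006,0.003,0],"turn":-0.027}
    - {"xyz":[0.0006,0.003,0],"turn":-0.027}

```text
clock: 13.65
tcp_pos: [0.4776, -0.1387, 0.0853]
tcp_rot: [0.001, 0.994, -0.107, 0.0]
contact_force: [-2.3, -7.4, 5.8]
opening: 0.0206
grip_force: 58.6
```

Grip held. The start-side stop lies about 3.7 mm behind the start position. First full stroke, in slack:

Call:
jog_arm:
  commands:
    - {"xyz":[-0.002,-0.0137,0],"turn":0.12}
    - {"xyz":[-0.0025,-0.0219,0],"turn":0.2}
    - {"xyz":[-0.0023,-0.0301,0],"turn":0.275}
    - {"xyz":[-0.0016,-0.0378,0],"turn":0.345}
    - {"xyz":[-0.0003,-0.0454,0],"turn":0.415}
    - {"xyz":[0.0009,-0.0508,0],"turn":0.465}
    - {"xyz":[0.0016,-0.0534,0],"turn":0.49}
    - {"xyz":[0.0016,-0.0534,0],"turn":0.49}
    - {"xyz":[0.0016,-0.0534,0],"turn":0.49}
    - {"xyz":[0.0016,-0.0534,0],"turn":0.49}

```text
clock: 14.65
tcp_pos: [0.4797, -0.1899, 0.0853]
tcp_rot: [0.0, 0.991, 0.137, 0.0]
contact_force: [-1.1, -0.3, 5.5]
opening: 0.0206
grip_force: 58.9
```

Stroke end is as designed, with no radial force. Return:

Call:
jog_arm:
  commands:
    - {"xyz":[-0.0019,0.008,0],"turn":-0.075}
    - {"xyz":[-0.0038,0.0211,0],"turn":-0.195}
    - {"xyz":[-0.004,0.0354,0],"turn":-0.325}
    - {"xyz":[-0.003,0.0452,0],"turn":-0.415}
    - {"xyz":[-0.0023,0.0495,0],"turn":-0.455}
    - {"xyz":[-0.0023,0.0495,0],"turn":-0.455}

```text
clock: 15.25
tcp_pos: [0.4774, -0.1399, 0.0853]
tcp_rot: [0.0, 0.996, -0.09, 0.0]
contact_force: [-2.5, -1.2, 7.3]
opening: 0.0205
grip_force: 59.2
```

Call:
jog_arm:
  commands:
    - {"xyz":[-0.0013,-0.0098,0],"turn":0.09}
    - {"xyz":[-0.0017,-0.024,0],"turn":0.22}
    - {"xyz":[-0.0002,-0.0383,0],"turn":0.35}
    - {"xyz":[0.0016,-0.0469,0],"turn":0.43}
    - {"xyz":[0.0023,-0.0495,0],"turn":0.455}
    - {"xyz":[0.0023,-0.0495,0],"turn":0.455}
    - {"xyz":[0.0023,-0.0495,0],"turn":0.455}

```text
clock: 15.95
tcp_pos: [0.4798, -0.1899, 0.0853]
tcp_rot: [0.0, 0.991, 0.137, 0.0]
contact_force: [-1.9, 0.5, 6.9]
opening: 0.0206
grip_force: 59.3
```

```bash
cat > jaw.py <<'E'
from h import *
P=np.array([.5857,-.160])
def rep():
    s=monitor.state();v=s["tcp_pos"][:2]-P;phi=np.arctan2(-v[1],-v[0])+.1605
    a=phi-.1605;t=np.array([np.sin(a),-np.cos(a)])  # ccw tangent
    f=s["contact_force"][:2];return round(s["clock"],2),"phi",round(phi,3),"r",round(np.hypot(*v),4),"pushback",round(-f@t,2),"F",np.round(s["contact_force"],1)
if __name__=="__main__":
    print(*rep())
    im=viewer.camera("top");i=viewer.camera_info("top");print(*rep())
    for q in ("jaw","stop","housing"):
        print(q,[(round(d["p"],2),np.round(bp(d["point"],.065,i)[:2],3)) for d in viewer.find_in(q,"top")][:6])
E
python3 jaw.py
```

```text
15.95 phi 0.435 r 0.1101 pushback 1.0 F [-1.9  0.5  6.9]
16.0 phi 0.435 r 0.11 pushback 1.29 F [-2.   0.8  6.6]
jaw [(0.66, array([ 0.581, -0.012]))]
stop [(0.62, array([0.583, 0.055]))]
housing [(0.86, array([0.446, 0.258])), (0.79, array([0.584, 0.021])), (0.77, array([0.547, 0.243])), (0.71, array([0.45, 0.39])), (0.6, array([0.537, 0.43 ])), (0.29, array([0.751, 0.124]))]
```

Call:
jog_arm:
  commands:
    - {"xyz":[-0.0019,0.008,0],"turn":-0.075}
    - {"xyz":[-0.0038,0.0211,0],"turn":-0.195}
    - {"xyz":[-0.004,0.0354,0],"turn":-0.325}
    - {"xyz":[-0.003,0.0452,0],"turn":-0.415}
    - {"xyz":[-0.0023,0.0495,0],"turn":-0.455}
    - {"xyz":[-0.0023,0.0495,0],"turn":-0.455}
    - {"xyz":[-0.0036,0.0397,0],"turn":-0.365}
    - {"xyz":[-0.004,0.0255,0],"turn":-0.235}
    - {"xyz":[-0.0025,0.0112,0],"turn":-0.105}
    - {"xyz":[-0.0007,0.0026,0],"turn":-0.025}
    - {"xyz":[0,0,0],"turn":0}
    - {"xyz":[0,0,0],"turn":0}

```text
clock: 17.35
tcp_pos: [0.4798, -0.19, 0.0853]
tcp_rot: [0.0, 0.99, 0.138, 0.0]
contact_force: [-0.7, 0.4, 7.8]
opening: 0.0209
grip_force: 59.4
```

```bash
python3 jaw.py
```

```text
17.35 phi 0.437 r 0.11 pushback 0.52 F [-0.7  0.4  7.8]
17.4 phi 0.436 r 0.1101 pushback 0.55 F [-1.5  0.1  6.5]
jaw [(0.73, array([ 0.573, -0.013]))]
stop [(0.84, array([0.578, 0.06 ]))]
housing [(0.89, array([0.454, 0.394])), (0.88, array([0.449, 0.256])), (0.74, array([0.584, 0.027])), (0.68, array([0.548, 0.238])), (0.62, array([0.539, 0.432]))]
```

Call:
jog_arm:
  commands:
    - {"xyz":[-0.0019,0.008,0],"turn":-0.075}
    - {"xyz":[-0.0038,0.0211,0],"turn":-0.195}
    - {"xyz":[-0.004,0.0354,0],"turn":-0.325}
    - {"xyz":[-0.003,0.0452,0],"turn":-0.415}
    - {"xyz":[-0.0023,0.0495,0],"turn":-0.455}
    - {"xyz":[-0.0023,0.0495,0],"turn":-0.455}
    - {"xyz":[-0.0036,0.0397,0],"turn":-0.365}
    - {"xyz":[-0.004,0.0255,0],"turn":-0.235}
    - {"xyz":[-0.0025,0.0112,0],"turn":-0.105}
    - {"xyz":[-0.0007,0.0026,0],"turn":-0.025}
    - {"xyz":[0,0,0],"turn":0}
    - {"xyz":[0,0,0],"turn":0}

```text
clock: 18.75
tcp_pos: [0.4796, -0.1895, 0.0853]
tcp_rot: [-0.0, 0.99, 0.138, 0.0]
contact_force: [-2.0, 2.3, 8.8]
opening: 0.0206
grip_force: 59.6
```

```bash
python3 jaw.py
```

```text
18.75 phi 0.432 r 0.1101 pushback 2.72 F [-2.   2.3  8.8]
18.8 phi 0.43 r 0.1101 pushback 2.62 F [-1.8  2.2  8.4]
jaw [(0.57, array([ 0.573, -0.005]))]
stop [(0.7, array([0.573, 0.065]))]
housing [(0.92, array([0.451, 0.39 ])), (0.8, array([0.588, 0.026])), (0.77, array([0.444, 0.262])), (0.63, array([0.533, 0.432])), (0.56, array([0.551, 0.239]))]
```

Call:
jog_arm:
  commands:
    - {"xyz":[-0.0019,0.008,0],"turn":-0.075}
    - {"xyz":[-0.0038,0.0211,0],"turn":-0.195}
    - {"xyz":[-0.004,0.0354,0],"turn":-0.325}
    - {"xyz":[-0.003,0.0452,0],"turn":-0.415}
    - {"xyz":[-0.0023,0.0495,0],"turn":-0.455}
    - {"xyz":[-0.0023,0.0495,0],"turn":-0.455}
    - {"xyz":[-0.0036,0.0397,0],"turn":-0.365}
    - {"xyz":[-0.004,0.0255,0],"turn":-0.235}
    - {"xyz":[-0.0025,0.0112,0],"turn":-0.105}
    - {"xyz":[-0.0005,0.0018,0],"turn":-0.017}
    - {"xyz":[0.0003,-0.001,0],"turn":0.009}
    - {"xyz":[0.0003,-0.001,0],"turn":0.009}

```text
clock: 20.15
tcp_pos: [0.4798, -0.1897, 0.0853]
tcp_rot: [-0.001, 0.99, 0.142, -0.0]
contact_force: [-3.7, 5.4, 10.5]
opening: 0.0206
grip_force: 59.9
```

```bash
python3 jaw.py
```

```text
20.15 phi 0.434 r 0.11 pushback 6.19 F [-3.7  5.4 10.5]
20.2 phi 0.432 r 0.11 pushback 4.83 F [-3.   4.2  9.6]
jaw [(0.87, array([ 0.574, -0.01 ]))]
stop [(0.85, array([0.58, 0.06]))]
housing [(0.89, array([0.58, 0.02])), (0.8, array([0.532, 0.424])), (0.79, array([0.448, 0.394])), (0.72, array([0.555, 0.233])), (0.59, array([0.447, 0.259]))]
```

Call:
jog_arm:
  commands:
    - {"xyz":[-0.0022,0.009,0],"turn":-0.085}
    - {"xyz":[-0.0041,0.0221,0],"turn":-0.205}
    - {"xyz":[-0.0043,0.0364,0],"turn":-0.335}
    - {"xyz":[-0.0033,0.0462,0],"turn":-0.425}
    - {"xyz":[-0.0026,0.0505,0],"turn":-0.464}
    - {"xyz":[-0.0026,0.0505,0],"turn":-0.464}
    - {"xyz":[-0.0039,0.0407,0],"turn":-0.375}
    - {"xyz":[-0.0043,0.0265,0],"turn":-0.245}
    - {"xyz":[-0.0028,0.0122,0],"turn":-0.115}
    - {"xyz":[-0.0005,0.002,0],"turn":-0.02}
    - {"xyz":[0.0004,-0.0015,0],"turn":0.01}
    - {"xyz":[0.0004,-0.0015,0],"turn":0.01}

```text
clock: 21.55
tcp_pos: [0.4799, -0.1903, 0.0853]
tcp_rot: [-0.001, 0.989, 0.147, -0.0]
contact_force: [-4.3, 8.1, 11.7]
opening: 0.0206
grip_force: 60.3
```

```bash
cat > r.py <<'E'
from jaw import *
print(*rep())
for k in range(6): viewer.camera("top");print(*rep())
E
python3 r.py
```

```text
21.55 phi 0.439 r 0.1101 pushback 8.96 F [-4.3  8.1 11.7]
21.6 phi 0.438 r 0.1101 pushback 8.97 F [-5.5  7.8 11.8]
21.65 phi 0.437 r 0.1101 pushback 8.3 F [-4.6  7.3 11.1]
21.7 phi 0.437 r 0.1101 pushback 8.84 F [-4.4  8.  11.6]
21.75 phi 0.436 r 0.11 pushback 8.67 F [-5.   7.6 11.5]
21.8 phi 0.437 r 0.1101 pushback 8.16 F [-4.7  7.1 10.7]
21.85 phi 0.436 r 0.1101 pushback 8.14 F [-4.5  7.2 10.1]
```

Run:
```python
from jaw import *
for k in range(4):
    s=monitor.state();v=s["tcp_pos"][:2]-P;F=s["contact_force"];M=s["moment"]
    tz=v[0]*F[1]-v[1]*F[0]; print(s["clock"],F.round(1),M.round(3),"rxF/r",round(-tz/.11,2),"Mz/r",round(-M[2]/.11,2),"tot",round(-(tz+M[2])/.11,2),"eff",np.round(s["effort"],2)); viewer.camera("top")
```

```text
21.85 [-4.5  7.2 10.1] [ 1.253  0.833 -0.479] rxF/r 8.15 Mz/r 4.35 tot 12.5 eff [  2.23 -43.57   0.13 -20.52   1.61  -1.36   0.47]
21.9 [-4.   7.3 11.7] [ 1.204  0.823 -0.449] rxF/r 8.1 Mz/r 4.08 tot 12.18 eff [  2.22 -43.57   0.13 -20.52   1.61  -1.36   0.47]
21.95 [-4.1  6.9 10.4] [ 1.247  0.811 -0.444] rxF/r 7.75 Mz/r 4.04 tot 11.79 eff [  2.21 -43.58   0.12 -20.52   1.61  -1.36   0.47]
22.0 [-4.8  7.  10.2] [ 1.258  0.801 -0.492] rxF/r 8.06 Mz/r 4.47 tot 12.53 eff [  2.2  -43.58   0.12 -20.52   1.61  -1.36   0.47]
```

Some of the push-back is carried as a twist moment (Mz), so I'll untwist the tool in place to read the force cleanly.

Call:
jog_arm:
  commands:
    - {"xyz":[0.0001,-0.0005,0],"turn":-0.02}
    - {"xyz":[0.0001,-0.0005,0],"turn":-0.03}
    - {"xyz":[0.0001,-0.0005,0],"turn":-0.03}

```text
clock: 22.35
tcp_pos: [0.4794, -0.1889, 0.0853]
tcp_rot: [-0.002, 0.991, 0.133, -0.001]
contact_force: [-6.5, 12.1, 13.7]
opening: 0.021
grip_force: 60.7
```

```bash
cat > m.py <<'E'
from jaw import *
A=[]
for k in range(6):
    s=monitor.state();v=s["tcp_pos"][:2]-P;F=s["contact_force"];M=s["moment"]
    tz=v[0]*F[1]-v[1]*F[0];A.append([-tz/.11,-M[2]/.11,-(tz+M[2])/.11]); viewer.camera("top")
print(*rep());print("rxF/r, Mz/r, tot",np.mean(A,0).round(2),np.std(A,0).round(2),s["moment"].round(2))
E
python3 m.py
```

```text
22.65 phi 0.426 r 0.1101 pushback 13.05 F [-5.6 12.  14.4]
rxF/r, Mz/r, tot [13.13 -0.09 13.04] [0.25 0.17 0.18] [ 1.96  1.17 -0.  ]
```

Call:
jog_arm:
  commands:
    - {"xyz":[0.0003,-0.001,0],"turn":0.008}
    - {"xyz":[0.0005,-0.0018,0],"turn":0.014}
    - {"xyz":[0.0005,-0.0018,0],"turn":0.014}
    - {"xyz":[0.0005,-0.0018,0],"turn":0.014}

```text
clock: 23.05
tcp_pos: [0.4799, -0.1904, 0.0853]
tcp_rot: [-0.002, 0.99, 0.141, -0.001]
contact_force: [-6.8, 12.2, 14.3]
opening: 0.0209
grip_force: 60.8
```

```bash
python3 m.py
```

```text
23.35 phi 0.44 r 0.1101 pushback 14.95 F [-7.3 13.5 14.3]
rxF/r, Mz/r, tot [13.62 -0.82 12.81] [0.31 0.32 0.34] [2.11 1.28 0.03]
```

About 12.8 N at the end of the stroke with the twist removed, so this is the right tooth. I'll return the lever to its start side.

Call:
jog_arm:
  commands:
    - {"xyz":[-0.003,0.012,0],"turn":-0.08}
    - {"xyz":[-0.0051,0.0259,0],"turn":-0.2}
    - {"xyz":[-0.0053,0.0402,0],"turn":-0.33}
    - {"xyz":[-0.0043,0.05,0],"turn":-0.42}
    - {"xyz":[-0.0036,0.0543,0],"turn":-0.458}
    - {"xyz":[-0.0036,0.0543,0],"turn":-0.458}
    - {"xyz":[-0.0036,0.0543,0],"turn":-0.458}

```text
clock: 24.05
tcp_pos: [0.4774, -0.14, 0.0853]
tcp_rot: [0.0, 0.996, -0.089, 0.0]
contact_force: [-1.2, 1.2, 6.4]
opening: 0.0207
grip_force: 59.8
```

Call:
jog_arm:
  commands:
    - {"xyz":[0,0,0],"turn":0}
    - {"xyz":[0,0,0],"turn":0}
    - {"xyz":[0,0,0],"turn":0}
    - {"xyz":[0,0,0],"turn":0}
    - {"xyz":[0,0,0],"turn":0}
    - {"xyz":[0,0,0],"turn":0}
    - {"xyz":[0,0,0.02],"turn":0}
    - {"xyz":[0,0,0.05],"turn":0}
    - {"xyz":[0,0,0.09],"turn":0}
    - {"xyz":[0,0,0.13],"turn":0}
    - {"xyz":[0,0,0.13],"turn":0}
    - {"xyz":[0,0,0.13],"turn":0}
  hand: 1

```text
clock: 25.25
tcp_pos: [0.4776, -0.1404, 0.2156]
tcp_rot: [0.0, 0.996, -0.09, 0.001]
contact_force: [-0.5, -0.4, -0.2]
opening: 0.0854
grip_force: 0.0
```

Run:
```python
from jaw import *
print(*rep()); im=viewer.camera("wrist");cv2.imwrite("pics/w6.png",cv2.resize(im,None,fx=1.56,fy=1.56,interpolation=cv2.INTER_CUBIC))
```

```text
25.25 phi -0.019 r 0.1099 pushback -0.5 F [-0.5 -0.4 -0.2]
```

View pics/w6.png

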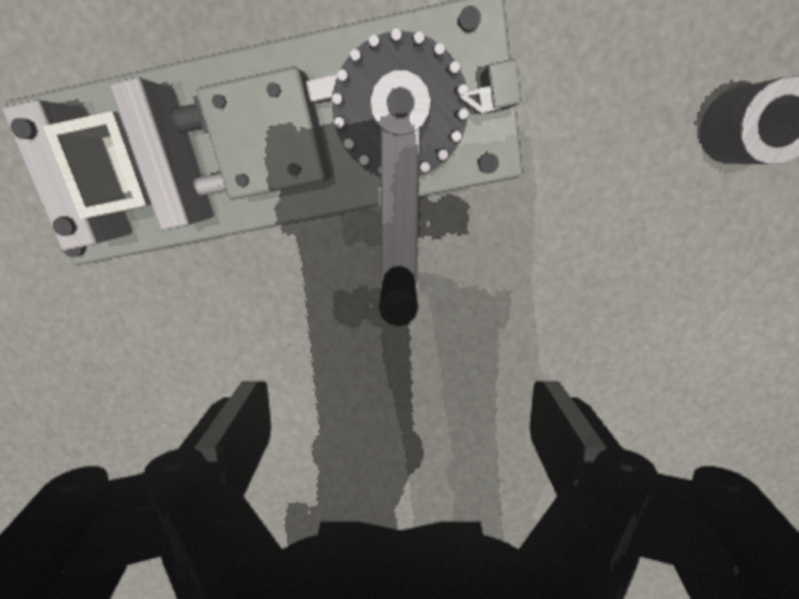

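The housing at (95,165) is squarely pinched between stop and jaw, the lever is back at its start side at (399,300), and the fingers are clear of it. Handing in.

```bash
python3 -c "
from plant import ticket
print(ticket.job_done())"
```

```text
the job is handed in; nothing more can be done
None
```

I clamped the housing squarely between jaw and stop, with about 12.8 N push-back at the end of the sixth stroke, left the lever back at its start side and no bystander touched, and handed the job in at about 25 s; no verdict came back.

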